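Fit the backup battery in the recorder

ROBOT

A 7-joint arm with a two-finger parallel gripper is mounted at the origin on the work surface. World frame = base frame: x ahead of the robot, y to its left, z up, the work surface at z = 0. Lengths are in m, angles in degrees, forces in N, time in s.
With the tool pointing down it reaches from about 0.425 to 0.875 m from the base axis. Payload 4.7 kg.
Tool frame: the origin (TCP) lies on the mounting face of the last link; the fingertips stand 182 mm ahead of it and the grasp point (between the pads) lies 164 mm ahead of it; z points along the fingers, y is the line along which they close (so a half turn about z gives the same grasp; the last joint's range is limited). The gripper opens to 87 mm and grips with 3 to 60 N. Pads are 19 mm wide; open, the fingers measure 117 mm over their backs; the gripper's body (75 mm by 190 mm) begins 51 mm behind the grasp point.
Start: joints at [-75.281, 18.392, -4.016, 83.108, 1.295, 78.541, -3.26], TCP at [0.156, 0.631, 0.405] pointing down, gripper open.
Joint ranges: [-163.93, 163.93], [-17.29, 119.83], [-79.2, 71.16], [3.27, 140.29], [-89.18, 269.18], [5.43, 117.66], [-154.24, 154.24]. Speed limits (degrees/s): [147.25, 147.25, 180, 180, 180, 180, 180].

INTERFACE

Orientations are given as [roll, pitch, yaw] about the fixed x, y, z axes, in that order (R = Rz(yaw) Ry(pitch) Rx(roll)).
In Python, from cell import env gives the robot as it stands.
- The arm moves only by the tool servo_tool, never from a script. Its argument "plan" is a list of rows, each an object with "xyz": the shift along the tool's x, y, z in cm, a list of three; "twist": the turn, a rotation vector about the tool's x, y, z in degrees, a list of three; "jaw": the closure, from 0 (fully open) to 1 (shut). In form: [{"xyz": [x, y, z], "twist": [wx, wy, wz], "jaw": jaw}, ...]. A call has 1 to 10 rows; each row is the pose to reach, as a shift and turn from the pose commanded when the call began, along the tool's axes at that moment; what a row does not reach only later rows make up. A row lasts 1/12 s, in which the tool goes at most 41.7 mm and 7.16 degrees, less where a joint would pass 70% of its speed; a pose out of reach is approached as far as the arm can. A call with a gripper value outside its range is refused whole. The fingers move at their own pace and stop on an object; "newtons" is the grip in N (left out, the last holds). Time passes only in rows, so rows that repeat a pose let the fingers close. It gives the time, the measured TCP pose, the force, the opening and the grip force at its end, in the units of the state.
- env.get_obs(): the state, without advancing time (a new reading comes with each control period).
- env.read_camera(name): name is "side" or "top" or "wrist"; returns a dict with "img" (400x640x3 uint8, red, green, blue), "camera_matrix" (3x3 intrinsics, pixels), "R" (3x3) and "t" (3): a world point X has camera coordinates R X + t. Camera axes: x right, y down, z forward; pixel columns grow to the right and rows downward; lengths in m; the calibration is good to about 2 mm. A picture is of the moment at which its call begins. There is no depth.
- env.sign_off(): hands the job in; it is judged then, once.
The state is a dict: "time_s": time; "qpos": joint angles; "joint_velocities": joint speeds; "effort": joint torques, N m; "tool_pos": TCP position; "tool_rot": TCP orientation; "force": force on the tool from outside, world axes, zero at the start; "wrist_torque": the same for the moment, N m; "grip_width": finger opening in m; "grasp_force": force on a finger pad.
Only numpy, scipy, OpenCV 4.12 (cv2) and the standard library are available. Lean on these libraries where they do the work, as an engineer would, in place of code of your own. Each camera call takes 0.05 s, during which the arm holds its last target. There are 200 camera calls.

TASK

Slide the battery-bay cover on top of the black recorder fully back and load the tall battery that is standing on the desk into the bay: contact end in first against the two sprung contacts, then tip it down and press the other end home, so that it lies flat on the bay floor. Then slide the cover fully shut, and leave the other things on the desk where they are.

Things in the scene. Friction and masses are not known exactly. Their poses are not given: they have to be found in the camera images.
- recorder: Black plastic video recorder, fixed to the desk, 200 (x) by 320 (y) by 44 mm high to its deck. Origin: centre of its underside; z up, y along its length, the direction in which the cover slides. On its deck two guide rails for the cover, at x = -44 to -39 and +39 to +44 for y = -153 to +153, rise to z = 52; an end stop lies between them at y = 146 to 153, z = 44 to 50.
- bay_center (a point): Centre of the floor of the battery bay, an open well in the deck under the cover; recorder x 0, y -82, z 15. The bay spans recorder x -32 to +32 and y -140 to -19, 29 mm deep from the deck. Free length from the end wall at y = -140 to the sprung contacts is 113 mm. The top 6 mm of that end wall is a 45 degree lead-in (y = -146 at the deck, -140 at z = 38). Axes as the recorder's.
- cover (a joint): Slide of the flat grey bay cover (76 by 138 by 4 mm, between the guide rails, top face at z = 49 over the recorder's underside): 0 = fully shut (it covers recorder y = -146 to -8), grows as it moves to the recorder's +y, 0.145 = fully back (bay wholly open). It starts shut or ajar by up to 12 mm. It drags with about 2.5 N and stays where it is left.
- cover_rib (a point): Centre of the top of the raised black grip rib in the middle of the cover: 44 mm along the recorder's x, 8 mm thick along y, standing 10 mm above the cover's top face (top of the rib 59 mm over the recorder's underside). The cover is moved by pushing this rib from either side.
- bay_contacts (a point): Fixed point, recorder x 0, y -24, z 28, where the centre of the battery's contact end lies when home. The two brass sprung contacts at the bay's +y end, at x = -14 and +14, z = 18.5 to 31.5, stand free with their faces at y = -27 and yield up to 6 mm in +y (1.6 N to start, 4 N fully in); the 116 mm battery, home against the end wall, pushes them in 3 mm.
- battery: Loose grey plastic battery block, 26 (x) by 58 (y) by 116 mm (z), 0.18 to 0.36 kg, pale label on both broad faces, grip ribs near its upper end. It starts standing upright on its contact end, to the right or the left of the recorder. Origin: centre of the contact end (two small brass pads); z points from the contact end to the other end. Home in the bay it lies on a broad face (either one), its z along the recorder's -y.
- battery_top (a point): Centre of the battery's other end, 116 mm from its contact end. Toppled into the bay, this end first rests on the rim at the recorder's -y end; pressed straight down it can jam there by friction, and goes home when pushed towards the contacts (+y) and down together, with about 10 to 20 N. Home, the upper broad face is 41 mm over the recorder's underside, 3 mm below the deck.
- adapter: Bystander: grey power adapter block standing on end, 34 by 50 by 88 mm, shorter than the battery, on the other side of the recorder. Origin: centre of its underside.
- remote: Bystander: black remote control, 42 by 150 by 18 mm, lying on the recorder's deck beside the guide rail on the +x side. Origin: centre of its underside.
- dome_camera: Bystander: white dome camera, 110 mm in diameter, 99 mm high, standing on the desk at the far left. Origin: centre of its underside.
- mug: Bystander: white mug, 80 mm in diameter, 92 mm high, far right. Origin: centre of its underside.
- mouse: Bystander: white computer mouse, 58 by 98 by 33 mm, near left. Origin: centre of its underside.
- screwdriver: Bystander: screwdriver lying on the desk, near right.
Things that resemble listed ones, but are neither listed nor needed, are in the scene too. What is shaped like the battery but pink or purple is not meant.

How it is judged:
By the outcome, as a careful person would: the job done as asked, in the order asked, and still so for the second after the job is handed in, with the robot touching nothing.
It also fails if it takes over 70 s, if anything falls off the work surface, if the arm or the gripper's body presses on something with over 40 N, if the wrist force passes 120 N, or if a joint passes its speed limit or range.

## Working session

There is one attempt and no reset: what is moved stays moved. The work goes in short steps, Python scripts to look and compute and a tool call to move; the robot and the scene stay as the last step left them, time stands still between calls to the robot, and variables do not carry over. Pictures are saved under pics/ and viewed, at most 10 in all, crops included, and the job is handed in when it is done.

Besides the shell and the picture viewer there is one more tool, called after "Emit:" as a command line: name --argument value ..., lists and objects as JSON in quotes. servo_tool: Moves the arm, as the interface text tells. Its arguments: {"type":"object","properties":{"plan":{"type":"array","items":{"type":"object","properties":{"xyz":{"type":"array","items":{"type":"number"}},"twist":{"type":"array","items":{"type":"number"}},"jaw":{"type":"number"}}}},"newtons":{"type":"number"}},"required":["plan"]}

```bash
mkdir -p pics; ls; python3 - <<'E'
from cell import env
import cv2,numpy as np
o=env.get_obs(); print({k:np.round(v,3) for k,v in o.items()})
for n in("side","top"):
    c=env.read_camera(n); cv2.imwrite(f"pics/{n}0.png",c["img"][:,:,::-1]); print(n,c["camera_matrix"],np.round(c["R"],4),c["t"], -c["R"].T@c["t"])
E
```

```text
pics
{'time_s': np.float64(0.0), 'qpos': array([-75.283,  18.439,  -4.016,  83.176,   1.296,  78.541,  -3.259]), 'joint_velocities': array([-0.046,  0.035,  0.024, -0.   ,  0.005, -0.133, -0.081]), 'effort': array([-1.0000e-03, -4.9128e+01, -4.0400e-01, -3.1253e+01, -6.4000e-02,
        4.4000e-02,  0.0000e+00]), 'tool_pos': array([0.156, 0.631, 0.404]), 'tool_rot': array([-1.79889e+02,  7.00000e-03,  1.66094e+02]), 'force': array([ 0.689, -0.097, -0.479]), 'wrist_torque': array([ 0.018, -0.004,  0.006]), 'grasp_force': np.float64(0.0), 'grip_width': np.float64(0.087)}
side [[371.71874103   0.         313.24938148]
 [  0.         371.71874103 199.77345211]
 [  0.           0.           1.        ]] [[ 9.738e-01 -2.276e-01 -3.000e-04]
 [-1.761e-01 -7.524e-01 -6.348e-01]
 [ 1.443e-01  6.182e-01 -7.727e-01]] [-0.50907299  0.10334845  1.32805858] [ 0.3223208  -0.85909285  1.09162473]
top [[458.28921896   0.         319.41269859]
 [  0.         458.28921896 201.45155371]
 [  0.           0.           1.        ]] [[-0.0237 -0.9997  0.0041]
 [-0.9762  0.0223 -0.2158]
 [ 0.2157 -0.0091 -0.9764]] [-0.03163433  0.53529161  1.46430858] [ 0.20597047 -0.03019416  1.54544554]
```

View pics/top0.png

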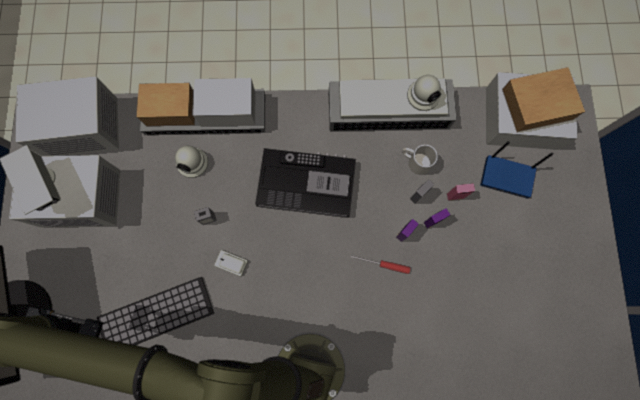

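View pics/side0.png

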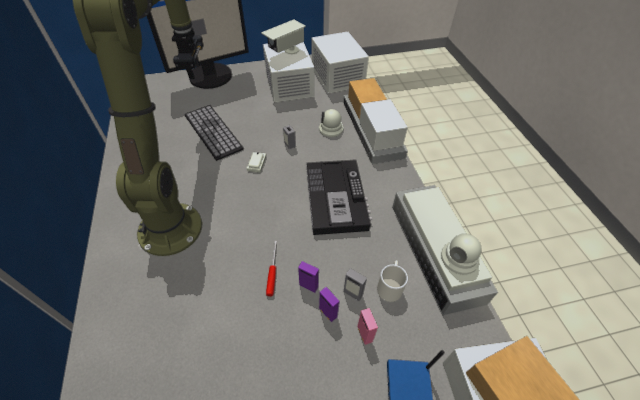

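Candidates for the battery: grey block at top(422,192)/side(355,285); purple at top(407,230) and (437,217); pink at (461,192); grey adapter at top(205,215), on the other side and shorter. By the description I choose the grey block at top(422,192). Next is a close crop to check it, plus measurements.

```bash
cat > h.py <<'E'
import numpy as np,cv2
from cell import env
def ray(c,u,v):
    d=c["R"].T@np.linalg.inv(c["camera_matrix"])@np.array([u,v,1.]); return -c["R"].T@c["t"],d
def onz(c,u,v,z):
    o,d=ray(c,u,v); return o+d*(z-o[2])/d[2]
def proj(c,X):
    p=c["camera_matrix"]@(c["R"]@np.asarray(X)+c["t"]); return p[:2]/p[2]
E
python3 - <<'E'
from h import *
c=env.read_camera("top"); s=env.read_camera("side")
a=cv2.resize(c["img"][135:235,250:450],None,fx=4,fy=4,interpolation=cv2.INTER_CUBIC)[:,:800]
b=cv2.resize(s["img"][255:315,300:400],None,fx=3.3,fy=3.3,interpolation=cv2.INTER_CUBIC)
im=np.zeros((600,800,3),np.uint8); im[:400]=a[:, :800]; im[400:400+b.shape[0],:b.shape[1]]=b
cv2.imwrite("pics/crop1.png",im[:,:,::-1])
# recorder outline: dark mask
g=cv2.cvtColor(c["img"],cv2.COLOR_RGB2GRAY)
m=np.zeros_like(g); m[140:225,245:365]=(g[140:225,245:365]<55)*255
m=cv2.morphologyEx(m,cv2.MORPH_CLOSE,np.ones((15,15)))
k=max(cv2.findContours(m,0,2)[0],key=cv2.contourArea)
r=cv2.minAreaRect(k); print(r)
print(cv2.approxPolyDP(cv2.convexHull(k),4,True)[:,0])
for u,v in cv2.approxPolyDP(cv2.convexHull(k),4,True)[:,0]: print(u,v,onz(c,u,v,.044).round(3),onz(c,u,v,0).round(3))
E
```

```text
((305.6383972167969, 182.26217651367188), (94.87694549560547, 58.67323684692383), 6.766174793243408)
[[264 149]
 [354 159]
 [349 216]
 [257 206]]
264 149 [0.727 0.142 0.044] [0.742 0.147 0.   ]
354 159 [ 0.684 -0.166  0.044] [ 0.698 -0.17   0.   ]
349 216 [ 0.486 -0.142  0.044] [ 0.494 -0.145  0.   ]
257 206 [0.527 0.165 0.044] [0.536 0.171 0.   ]
```

View pics/crop1.png

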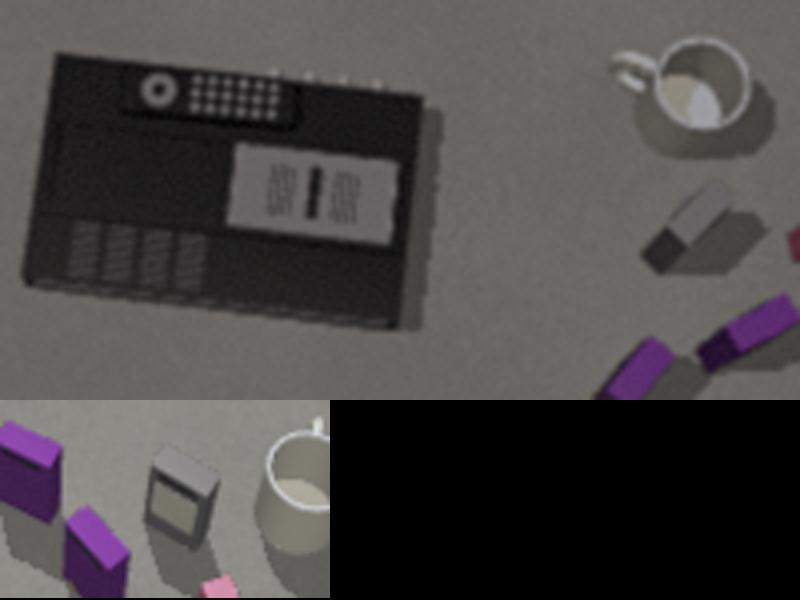

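The crop confirms it: the grey labelled block at top ≈(425,189), side (355,285), is the battery. The recorder shows its cover at the world −y end and the remote on the +x side, so recorder axes ≈ world axes with about −8° yaw.

```bash
python3 - <<'E'
from h import *
c=env.read_camera("top")
g=cv2.cvtColor(c["img"],cv2.COLOR_RGB2GRAY)
m=np.zeros_like(g); m[165:205,300:353]=(g[165:205,300:353]>75)*255
m=cv2.morphologyEx(m,cv2.MORPH_CLOSE,np.ones((11,11)))
k=max(cv2.findContours(m,0,2)[0],key=cv2.contourArea)
r=cv2.minAreaRect(k); print("cover",r)
P=np.array([onz(c,u,v,.049) for u,v in cv2.boxPoints(r)]); print(P.round(4),P.mean(0).round(4))
for i in range(2):
    e=P[i+1]-P[i]; print(np.linalg.norm(e),np.degrees(np.arctan2(e[1],e[0])))
pk=onz(c,250+314/4,135+192/4,.059); print("rib",pk)
q=[(417,193),(428,180),(433.2,184.2),(422,197)]
B=np.array([onz(c,u,v,.116) for u,v in q]); print("bat",B.round(4),B.mean(0).round(4))
for i in range(3):
    e=B[i+1]-B[i]; print(np.linalg.norm(e),np.degrees(np.arctan2(e[1],e[0])))
E
```

```text
cover ((327.7747497558594, 182.91465759277344), (40.543914794921875, 20.33037757873535), 6.709836959838867)
[[ 0.5747 -0.0015  0.049 ]
 [ 0.6451 -0.0108  0.049 ]
 [ 0.6253 -0.1469  0.049 ]
 [ 0.5553 -0.1362  0.049 ]] [ 0.6001 -0.0738  0.049 ]
0.07098162418801499 -7.53031410498804
0.13748820328999903 -98.26005254369898
rib [ 0.59693425 -0.07601969  0.059     ]
bat [[ 0.5424 -0.3574  0.116 ]
 [ 0.5847 -0.396   0.116 ]
 [ 0.5703 -0.4117  0.116 ]
 [ 0.5288 -0.3725  0.116 ]] [ 0.5565 -0.3844  0.116 ]
0.05726860360042136 -42.34341908039776
0.021309405553246993 -132.41916230108333
0.05706783434788798 136.62510932460668
```

Emit:
servo_tool --plan '[{"xyz":[0,0,0],"twist":[0,0,7],"jaw":0},{"xyz":[0,-4,0],"twist":[0,0,14],"jaw":0}]'

```text
time_s: 0.42
tool_pos: [0.1476, 0.5959, 0.4007]
tool_rot: [-179.9, 0.0, 151.8]
force: [-1.2, -1.4, 0.4]
grip_width: 0.0871
grasp_force: 0.0
```

```bash
python3 -c "
from h import *
o=env.get_obs();print(o['qpos'].round(1),o['tool_pos'].round(3),o['tool_rot'].round(1))"
```

```text
[-76.5  14.1  -2.4  88.9   0.6  77.  -17.3] [0.148 0.596 0.401] [-179.9    0.   151.8]
```

```bash
cat >> h.py <<'E'
from scipy.spatial.transform import Rotation as Ro
def rot(r): return Ro.from_euler("xyz",r,degrees=True)
def chain(*ts,start=None):
    "print tool-frame shifts (cm) and twists between successive poses (xyz m, rpy deg)"
    o=env.get_obs(); p,r=start or (o["tool_pos"],o["tool_rot"])
    p=np.array(p);R0=rot(r)
    for q,e in ts:
        R1=rot(e); print(np.round(R0.inv().apply(np.array(q)-p)*100,2),np.round((R0.inv()*R1).as_rotvec(degrees=True),1)); p=np.array(q);R0=R1
E
python3 -c "
from h import *
chain(([.45,.45,.40],[180,0,130]),([.60,.10,.38],[180,0,95]),([.60,-.13,.36],[180,0,82]))"
```

```text
[-33.55   1.46   0.07] [-0.1  0.  21.8]
[-36.45 -11.01   2.  ] [ 0. -0. 35.]
[-22.91  -2.     2.  ] [-0. -0. 13.]
```

Emit:
servo_tool --plan '[{"xyz":[-33.5,1.5,0],"twist":[0,0,22],"jaw":1},{"xyz":[-33.5,1.5,0],"twist":[0,0,22],"jaw":1},{"xyz":[-33.5,1.5,0],"twist":[0,0,22],"jaw":1},{"xyz":[-33.5,1.5,0],"twist":[0,0,22],"jaw":1},{"xyz":[-33.5,1.5,0],"twist":[0,0,22],"jaw":1},{"xyz":[-33.5,1.5,0],"twist":[0,0,22],"jaw":1},{"xyz":[-33.5,1.5,0],"twist":[0,0,22],"jaw":1},{"xyz":[-33.5,1.5,0],"twist":[0,0,22],"jaw":1}]'

```text
time_s: 1.08
tool_pos: [0.4494, 0.4482, 0.4049]
tool_rot: [180.0, -0.0, 130.1]
force: [0.1, 0.5, 0.3]
grip_width: 0.0413
grasp_force: 0.0
```

Emit:
servo_tool --plan '[{"xyz":[-36.5,-11,2],"twist":[0,0,35],"jaw":1},{"xyz":[-36.5,-11,2],"twist":[0,0,35],"jaw":1},{"xyz":[-36.5,-11,2],"twist":[0,0,35],"jaw":1},{"xyz":[-36.5,-11,2],"twist":[0,0,35],"jaw":1},{"xyz":[-36.5,-11,2],"twist":[0,0,35],"jaw":1},{"xyz":[-36.5,-11,2],"twist":[0,0,35],"jaw":1},{"xyz":[-36.5,-11,2],"twist":[0,0,35],"jaw":1},{"xyz":[-36.5,-11,2],"twist":[0,0,35],"jaw":1},{"xyz":[-36.5,-11,2],"twist":[0,0,35],"jaw":1},{"xyz":[-36.5,-11,2],"twist":[0,0,35],"jaw":1}]'

```text
time_s: 1.92
tool_pos: [0.6006, 0.0898, 0.3848]
tool_rot: [179.9, 0.3, 94.4]
force: [-0.2, -1.3, 0.1]
grip_width: 0.0006
grasp_force: 0.0
```

Emit:
servo_tool --plan '[{"xyz":[-23,-2,2],"twist":[0,0,13],"jaw":1},{"xyz":[-23,-2,2],"twist":[0,0,13],"jaw":1},{"xyz":[-23,-2,2],"twist":[0,0,13],"jaw":1},{"xyz":[-23,-2,2],"twist":[0,0,13],"jaw":1},{"xyz":[-23,-2,2],"twist":[0,0,13],"jaw":1},{"xyz":[-23,-2,2],"twist":[0,0,13],"jaw":1},{"xyz":[-23,-2,2],"twist":[0,0,13],"jaw":1}]'

```text
time_s: 2.5
tool_pos: [0.5975, -0.1393, 0.3647]
tool_rot: [-180.0, 0.3, 81.5]
force: [-0.1, -0.5, 0.7]
grip_width: 0.0003
grasp_force: 0.0
```

```bash
python3 -c "
from h import *
o=env.get_obs();print(o['qpos'].round(1),o['tool_pos'].round(4),o['tool_rot'].round(1),o['time_s'])
c=env.read_camera('wrist');cv2.imwrite('pics/w1.png',c['img'][:,:,::-1]);np.savez('w1',**c)
print(-c['R'].T@c['t'])
print(proj(c,[.597,-.076,.059]),proj(c,[.5565,-.3844,.116]))"
```

```text
[-19.4  17.2  36.4  93.  -10.3  73.3  10.3] [ 0.5975 -0.1393  0.3647] [-180.     0.3   81.5] 2.5
[ 0.60864169 -0.06532061  0.3439886 ]
[307.03517149 133.3456542 ] [313.45248664 437.75500481]
```

View pics/w1.png

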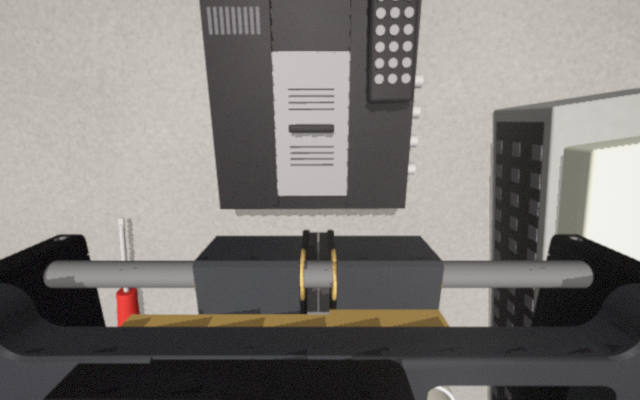

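The wrist view shows the cover at (271–349, 51–196), the rib at (311,128) and the recorder's −y deck corners at about (220,208) and (406,208).

```bash
python3 - <<'E'
from h import *
c=dict(np.load("w1.npz")); g=cv2.cvtColor(c["img"],cv2.COLOR_RGB2GRAY)
m=np.zeros_like(g); m[45:205,262:360]=(g[45:205,262:360]>130)*255
m=cv2.morphologyEx(m,cv2.MORPH_CLOSE,np.ones((25,25)))
k=max(cv2.findContours(m,0,2)[0],key=cv2.contourArea)
q=cv2.approxPolyDP(k,6,True)[:,0]; print(q.tolist())
P=np.array([onz(c,*p,.049) for p in q]);print(P.round(4).tolist())
if len(P)==4: print(P.mean(0),[ (np.linalg.norm(P[(i+1)%4]-P[i]).round(4),np.degrees(np.arctan2(*(P[(i+1)%4]-P[i])[1::-1])).round(1)) for i in range(4)])
m=np.zeros_like(g); m[100:150,280:345]=(g[100:150,280:345]<70)*255
n,_,st,ce=cv2.connectedComponentsWithStats(m); i=1+np.argmax(st[1:,4]); print(st[i],ce[i],"rib",onz(c,*ce[i],.059))
A,B=onz(c,220,208,.044),onz(c,406,208,.044);print("rec end",A,B,np.linalg.norm(A-B),np.degrees(np.arctan2(*(B-A)[1::-1])),(A+B)/2)
E
```

```text
[[273, 51], [278, 194], [345, 195], [349, 52]]
[[0.5773, 0.0011, 0.049], [0.5568, -0.1329, 0.049], [0.626, -0.1444, 0.049], [0.6463, -0.01, 0.049]]
[ 0.60159841 -0.07156418  0.049     ] [(np.float64(0.1356), np.float64(-98.7)), (np.float64(0.0702), np.float64(-9.4)), (np.float64(0.1359), np.float64(81.4)), (np.float64(0.0699), np.float64(170.8))]
[290 130  43   2  64] [313.359375 130.65625 ] rib [ 0.6033551  -0.07442683  0.059     ]
rec end [ 0.49117355 -0.14011032  0.044     ] [ 0.68962708 -0.16990507  0.044     ] 0.20067768773033326 -8.538310520810446 [ 0.59040032 -0.1550077   0.044     ]
```

```bash
cat >> h.py <<'E'
O=np.array([.6129,.0041]); YAW=-8.5
def W(x,y,z):
    "recorder mm -> world m"
    return np.append(O+Ro.from_euler("z",YAW,degrees=True).apply([x/1e3,y/1e3,0])[:2],z/1e3)
def rec(p):
    d=Ro.from_euler("z",-YAW,degrees=True).apply([*(np.array(p)[:2]-O),0])*1e3; return np.round([d[0],d[1],p[2]*1e3],1)
E
python3 -c "
from h import *
chain((W(0,-104,52.5+182),[180,0,81.5]))"
```

```text
[ 3.65 -0.61 13.01] [-0.   0.1  0.2]
```

Emit:
servo_tool --plan '[{"xyz":[3.6,-0.6,3],"twist":[0,0,0],"jaw":1},{"xyz":[3.6,-0.6,7],"twist":[0,0,0],"jaw":1},{"xyz":[3.6,-0.6,10.5],"twist":[0,0,0],"jaw":1},{"xyz":[3.6,-0.6,12.5],"twist":[0,0,0],"jaw":1},{"xyz":[3.6,-0.6,12.9],"twist":[0,0,0],"jaw":1},{"xyz":[3.6,-0.6,12.9],"twist":[0,0,0],"jaw":1}]'

```text
time_s: 3.05
tool_pos: [0.5982, -0.0933, 0.2347]
tool_rot: [-179.9, -0.0, 82.2]
force: [-0.5, -0.1, 0.5]
grip_width: 0.0005
grasp_force: 0.0
```

Emit:
servo_tool --plan '[{"xyz":[1,0,0],"twist":[0,0,0],"jaw":1},{"xyz":[2,0,0],"twist":[0,0,0],"jaw":1},{"xyz":[3,0,0],"twist":[0,0,0],"jaw":1},{"xyz":[4,0,0],"twist":[0,0,0],"jaw":1},{"xyz":[5,0,0],"twist":[0,0,0],"jaw":1}]'

```text
time_s: 3.47
tool_pos: [0.6061, -0.0445, 0.2372]
tool_rot: [179.8, -0.0, 82.1]
force: [0.8, -3.9, 2.6]
grip_width: 0.0008
grasp_force: 1.5
```

```bash
python3 -c "
from h import *
o=env.get_obs();print(rec(o['tool_pos']),o['tool_rot'].round(1),o['time_s'],o['force'])"
```

```text
[  0.4 -49.1 237.2] [179.8  -0.   82.1] 3.4667 [ 0.76245081 -3.88506975  2.64672262]
```

Emit:
servo_tool --plan '[{"xyz":[1.5,0,0.2],"twist":[0,0,0],"jaw":1},{"xyz":[3,0,0.2],"twist":[0,0,0],"jaw":1},{"xyz":[4.5,0,0.2],"twist":[0,0,0],"jaw":1},{"xyz":[6,0,0.2],"twist":[0,0,0],"jaw":1},{"xyz":[7.5,0,0.2],"twist":[0,0,0],"jaw":1},{"xyz":[8.7,0,0.2],"twist":[0,0,0],"jaw":1},{"xyz":[9.5,0,0.2],"twist":[0,0,0],"jaw":1},{"xyz":[10,0,0.2],"twist":[0,0,0],"jaw":1}]'

```text
time_s: 4.13
tool_pos: [0.6189, 0.0541, 0.2337]
tool_rot: [-180.0, 0.1, 82.2]
force: [-0.5, -10.0, 4.4]
grip_width: 0.0005
grasp_force: 4.5
```

Emit:
servo_tool --plan '[{"xyz":[0.4,0,0],"twist":[0,0,0],"jaw":1},{"xyz":[0.7,0,0],"twist":[0,0,0],"jaw":1},{"xyz":[0.9,0,0],"twist":[0,0,0],"jaw":1}]'

```text
time_s: 4.38
tool_pos: [0.6194, 0.0558, 0.2337]
tool_rot: [-179.9, 0.6, 81.8]
force: [-3.4, -18.5, 6.8]
grip_width: 0.0005
grasp_force: 9.0
```

```bash
python3 -c "
from h import *
o=env.get_obs();print(rec(o['tool_pos']),o['tool_rot'].round(1),o['time_s'],o['force'])"
```

```text
[ -1.2  52.1 233.7] [-179.9    0.6   81.8] 4.3833 [ -3.39399875 -18.4595339    6.76743612]
```

```bash
python3 -c "
from h import *
p=W(0,32,395)
chain((p,[180,0,82]),([.495,-.450,.41],[180,0,47]))"
```

```text
[ -2.18   0.07 -16.11] [-0.1  0.6 -0.2]
[-49.81  -5.38  -1.5 ] [ 0. -0. 35.]
```

Emit:
servo_tool --plan '[{"xyz":[-1.8,0,0],"twist":[0,0,0],"jaw":1},{"xyz":[-3,0,-3],"twist":[0,0,0],"jaw":1},{"xyz":[-3,0,-7],"twist":[0,0,0],"jaw":0},{"xyz":[-3,0,-11],"twist":[0,0,0],"jaw":0},{"xyz":[-3,0,-15],"twist":[0,0,0],"jaw":0},{"xyz":[-3,0,-16],"twist":[0,0,0],"jaw":0}]'

```text
time_s: 4.88
tool_pos: [0.617, 0.0333, 0.4005]
tool_rot: [179.6, -0.3, 82.1]
force: [1.6, -0.6, 0.5]
grip_width: 0.0196
grasp_force: 0.0
```

Emit:
servo_tool --plan '[{"xyz":[-49.5,-5.5,-1],"twist":[0,0,35],"jaw":0},{"xyz":[-49.5,-5.5,-1],"twist":[0,0,35],"jaw":0},{"xyz":[-49.5,-5.5,-1],"twist":[0,0,35],"jaw":0},{"xyz":[-49.5,-5.5,-1],"twist":[0,0,35],"jaw":0},{"xyz":[-49.5,-5.5,-1],"twist":[0,0,35],"jaw":0},{"xyz":[-49.5,-5.5,-1],"twist":[0,0,35],"jaw":0},{"xyz":[-49.5,-5.5,-1],"twist":[0,0,35],"jaw":0},{"xyz":[-49.5,-5.5,-1],"twist":[0,0,35],"jaw":0},{"xyz":[-49.5,-5.5,-1],"twist":[0,0,35],"jaw":0},{"xyz":[-49.5,-5.5,-1],"twist":[0,0,35],"jaw":0}]'

```text
time_s: 5.72
tool_pos: [0.5133, -0.3714, 0.4015]
tool_rot: [-179.9, -0.1, 47.2]
force: [0.7, -1.1, 0.1]
grip_width: 0.0837
grasp_force: 0.0
```

Emit:
servo_tool --plan '[{"xyz":[-8,0,0],"twist":[0,0,0],"jaw":0},{"xyz":[-8,0,0],"twist":[0,0,0],"jaw":0},{"xyz":[-8,0,0],"twist":[0,0,0],"jaw":0}]'

```text
time_s: 5.97
tool_pos: [0.4511, -0.4363, 0.4021]
tool_rot: [-179.9, 0.3, 46.3]
force: [-1.8, -0.8, 1.1]
grip_width: 0.0864
grasp_force: 0.0
```

```bash
python3 -c "
from h import *
o=env.get_obs();print(o['qpos'].round(1),o['tool_pos'].round(4),o['tool_rot'].round(1),o['time_s'])
c=env.read_camera('wrist');cv2.imwrite('pics/w2.png',c['img'][:,:,::-1]);np.savez('w2',**c)
print(proj(c,[.5565,-.3844,.116]))"
```

```text
[  2.4  20.6  50.2  88.3 -15.8  78.6  10.2] [ 0.4511 -0.4363  0.4021] [-179.9    0.3   46.3] 5.9667
[366.88690397  76.23663911]
```

View pics/w2.png

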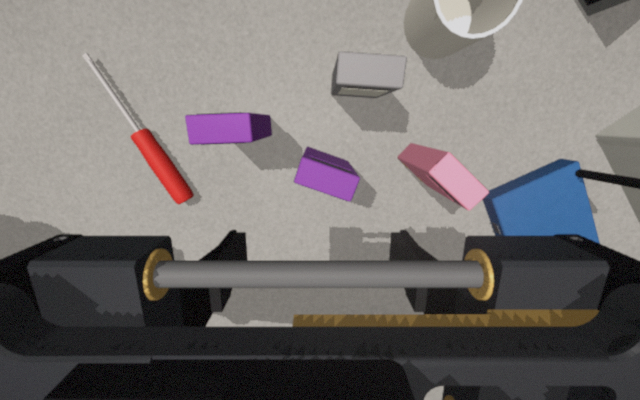

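The wrist view shows the grey battery's top face at about (336–405, 52–89), with the label side visible below it. Purple, pink, mug and screwdriver are all clear of the grip.

```bash
python3 - <<'E'
from h import *
c=dict(np.load("w2.npz")); im=c["img"].astype(int); g=im.mean(2)
print(g[46:104:2,368].round().astype(int)); print(g[70,322:420:3].round().astype(int))
m=np.zeros(g.shape,np.uint8); m[45:104,325:415]=((g>105)&(g<150))[45:104,325:415]*255
E
python3 - <<'E'
import cv2
im=cv2.imread('pics/w2.png')[35:110,310:420]
cv2.imwrite('pics/w2c.png',cv2.resize(im,None,fx=7,fy=7,interpolation=cv2.INTER_NEAREST))
E
```

```text
[165 165 167 167 159 168 171 169 170 169 168 169 167 168 168 168 167 166
 167 155  98  68 125 112 106  84 113 124 127]
[167 170 168 170  90 132 170 169 171 169 169 169 167 169 169 168 170 168
 168 169 168 168 166 166 166 167 166 162 166 167 165 165 168]
```

View pics/w2c.png

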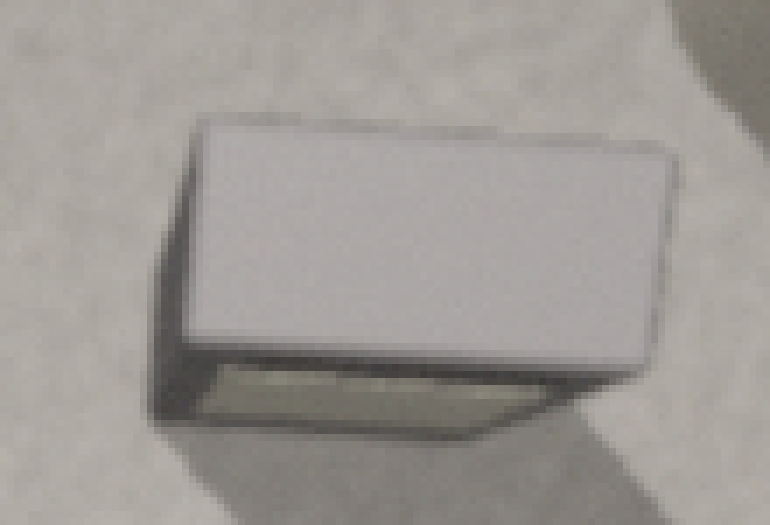

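The crop shows the top-face corners at (338.6,52.4), (406.9,56.4), (402.6,87.6) and (336,84.3).

```bash
python3 - <<'E'
from h import *
c=dict(np.load("w2.npz"))
B=np.array([onz(c,u,v,.116) for u,v in [(338.6,52.4),(406.9,56.4),(402.6,87.6),(336,84.3)]]);C=B.mean(0);print(B.round(4).tolist(),C)
for i in range(4):
    e=B[(i+1)%4]-B[i]; print(np.linalg.norm(e),np.degrees(np.arctan2(e[1],e[0])))
y=np.degrees(np.arctan2(*((B[1]+B[2])-(B[0]+B[3]))[1::-1]))+90; print("yaw",y)
chain(([C[0],C[1],.33],[180,0,y]),([C[0],C[1],.102+.164],[180,0,y]))
E
```

```text
[[0.5516, -0.3544, 0.116], [0.5906, -0.3958, 0.116], [0.5726, -0.4123, 0.116], [0.5333, -0.371, 0.116]] [ 0.56203212 -0.38338296  0.116     ]
0.056936778668760325 -46.72152148055748
0.02432497697662529 -137.5943576410136
0.05699509947259759 133.67524667810542
0.024720534076298796 42.287587461195294
yaw 43.47696415038
[11.02  4.38  7.17] [-0.1  0.   3.1]
[ 0.  -0.   6.4] [0. 0. 0.]
```

Emit:
servo_tool --plan '[{"xyz":[4,1.5,0],"twist":[0,0,3],"jaw":0},{"xyz":[8,3,1],"twist":[0,0,3],"jaw":0},{"xyz":[11,4.4,4],"twist":[0,0,3],"jaw":0},{"xyz":[11,4.4,7],"twist":[0,0,3],"jaw":0},{"xyz":[11,4.4,9],"twist":[0,0,3],"jaw":0},{"xyz":[11,4.4,9],"twist":[0,0,3],"jaw":0}]'

```text
time_s: 6.52
tool_pos: [0.5671, -0.3745, 0.3054]
tool_rot: [-179.4, 0.1, 44.3]
force: [-1.1, -0.0, -0.1]
grip_width: 0.0869
grasp_force: 0.0
```

```bash
python3 -c "
from h import *
chain(([.562,-.3834,.266],[180,0,43.5]))"
```

```text
[-0.99  0.32  3.94] [-0.6  0.1  0.8]
```

Emit:
servo_tool --plan '[{"xyz":[-1,0.3,1],"twist":[-0.5,0,1],"jaw":0},{"xyz":[-1,0.3,3],"twist":[-0.5,0,1],"jaw":0},{"xyz":[-1,0.3,4],"twist":[-0.5,0,1],"jaw":0},{"xyz":[-1,0.3,4],"twist":[-0.5,0,1],"jaw":0}]'

```text
time_s: 6.85
tool_pos: [0.5609, -0.3868, 0.2703]
tool_rot: [179.7, -0.0, 43.1]
force: [-1.0, 0.5, 0.4]
grip_width: 0.0869
grasp_force: 0.0
```

Emit:
servo_tool --plan '[{"xyz":[0,0,0],"twist":[0,0,0],"jaw":0.3},{"xyz":[0,0,0],"twist":[0,0,0],"jaw":0.6},{"xyz":[0,0,0],"twist":[0,0,0],"jaw":0.8},{"xyz":[0,0,0],"twist":[0,0,0],"jaw":0.8},{"xyz":[0,0,0],"twist":[0,0,0],"jaw":0.8},{"xyz":[0,0,0],"twist":[0,0,0],"jaw":0.8}]' --newtons 30

```text
time_s: 7.35
tool_pos: [0.5611, -0.388, 0.2727]
tool_rot: [179.5, -0.0, 43.1]
force: [-1.2, 0.9, 2.7]
grip_width: 0.0585
grasp_force: 29.7
```

```bash
python3 -c "
from h import *
chain(([.562,-.3834,.266],[180,0,43.5]))"
```

```text
[ 0.38 -0.28  0.67] [ 0.5 -0.  -0.4]
```

The grip holds at 58.5 mm but a little shallow, so I re-grip deeper and harder.

Emit:
servo_tool --plan '[{"xyz":[0,0,0],"twist":[0,0,0],"jaw":0.1},{"xyz":[0.3,-0.2,0.3],"twist":[0,0,0],"jaw":0.1},{"xyz":[0.3,-0.2,0.9],"twist":[0,0,0],"jaw":0.1},{"xyz":[0.3,-0.2,0.9],"twist":[0,0,0],"jaw":0.4},{"xyz":[0.3,-0.2,0.9],"twist":[0,0,0],"jaw":0.8},{"xyz":[0.3,-0.2,0.9],"twist":[0,0,0],"jaw":0.8},{"xyz":[0.3,-0.2,0.9],"twist":[0,0,0],"jaw":0.8},{"xyz":[0.3,-0.2,0.9],"twist":[0,0,0],"jaw":0.8}]' --newtons 50

```text
time_s: 8.02
tool_pos: [0.5618, -0.3848, 0.2631]
tool_rot: [179.5, -0.0, 43.1]
force: [-0.3, -0.2, -0.3]
grip_width: 0.0578
grasp_force: 49.8
```

Emit:
servo_tool --plan '[{"xyz":[0,0,-2],"twist":[0,0,0],"jaw":0.8},{"xyz":[0,0,-5],"twist":[0,0,0],"jaw":0.8},{"xyz":[0,0,-9],"twist":[0,0,0],"jaw":0.8},{"xyz":[0,0,-13],"twist":[0,0,0],"jaw":0.8},{"xyz":[0,0,-15],"twist":[0,0,0],"jaw":0.8}]'

```text
time_s: 8.43
tool_pos: [0.5611, -0.3846, 0.4181]
tool_rot: [179.2, -0.1, 43.1]
force: [0.3, -2.0, -2.1]
grip_width: 0.0578
grasp_force: 49.8
```

```bash
python3 -c "
from h import *
chain((W(0,-50,420),[180,0,81.5]))"
```

```text
[ 26.41 -21.74  -0.46] [  0.8   0.2 -38.4]
```

Emit:
servo_tool --plan '[{"xyz":[15,-16,-1],"twist":[1,0,-38],"jaw":0.8},{"xyz":[15,-16,-1],"twist":[1,0,-38],"jaw":0.8},{"xyz":[15,-16,-1],"twist":[1,0,-38],"jaw":0.8},{"xyz":[15,-16,-1],"twist":[1,0,-38],"jaw":0.8},{"xyz":[15,-16,-1],"twist":[1,0,-38],"jaw":0.8},{"xyz":[15,-16,-1],"twist":[1,0,-38],"jaw":0.8},{"xyz":[15,-16,-1],"twist":[1,0,-38],"jaw":0.8},{"xyz":[15,-16,-1],"twist":[1,0,-38],"jaw":0.8}]'

```text
time_s: 9.1
tool_pos: [0.5612, -0.1633, 0.4215]
tool_rot: [-179.5, -0.0, 81.2]
force: [-0.3, -0.3, -2.9]
grip_width: 0.0576
grasp_force: 49.8
```

```bash
python3 -c "
from h import *
o=env.get_obs();print(rec(o['tool_pos']),o['tool_rot'].round(1),o['time_s'],o['qpos'].round(1))
c=env.read_camera('wrist');cv2.imwrite('pics/w3.png',c['img'][:,:,::-1]);np.savez('w3',**c)
for p in [(-32,-146,44),(32,-146,44),(-32,-19,44),(32,-19,44),(-38,-1,49),(38,-1,49),(-100,-160,44),(100,-160,44)]: print(p,proj(c,W(*p)).round(1))
chain((W(0,-250,290),[180,0,81.5]))"
```

```text
[ -26.3 -173.2  421.5] [-179.5   -0.    81.2] 9.1 [-20.5  11.6  39.5  92.5  -7.4  79.2  11.1]
(-32, -146, 44) [315.6 161.8]
(32, -146, 44) [367.8 161.6]
(-32, -19, 44) [314.8  47.5]
(32, -19, 44) [372.4  47. ]
(-38, -1, 49) [309.   27.9]
(38, -1, 49) [379.5  27.4]
(-100, -160, 44) [261.  173.3]
(100, -160, 44) [422.4 172.7]
[-7.48  2.83 13.13] [-0.5  0.  -0.5]
```

View pics/w3.png

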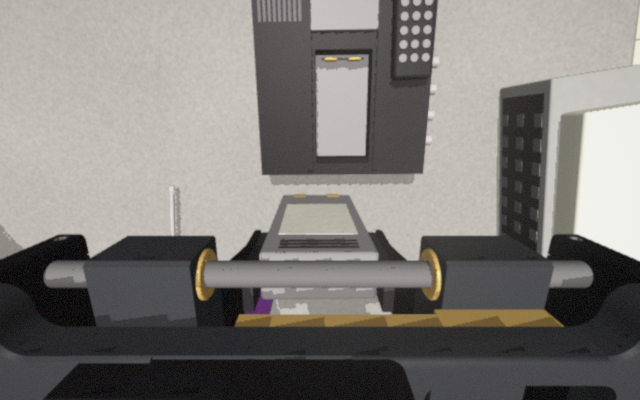

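The wrist view shows the bay open, with its pale floor at (316–368, 66–157) and the brass contacts at about (330,59) and (354,59). The battery is held straight.

```bash
python3 - <<'E'
from h import *
c=dict(np.load("w3.npz")); im=c["img"].astype(int); g=im.mean(2).astype(np.uint8)
m=np.zeros_like(g); m[50:68,318:368]=((im[...,0]-im[...,2])>40)[50:68,318:368]*255
n,_,st,ce=cv2.connectedComponentsWithStats(m)
for i in range(1,n):
    if st[i,4]>4: print(st[i],ce[i].round(1),rec(onz(c,*ce[i],.0315)))
print("pred",proj(c,W(-14,-26,31.5)),proj(c,W(14,-26,31.5)))
for r in (90,120,145): 
    x=np.where(g[r,300:385]>130)[0]+300; print(r,x.min(),x.max(),rec(onz(c,x.min(),r,.015)),rec(onz(c,x.max()+1,r,.015)))
x=np.where(g[120:185,342]>130)[0]+120;print(x[np.r_[True,np.diff(x)>1]],g[150:180,342])
for v in (158,): print(rec(onz(c,342,v,.015)))
print("deckend",rec(onz(c,342,174,.044)))
E
```

```text
[324  57  13   4  49] [330.1  58.5] [-14.5 -27.9  31.5]
[348  57  14   4  50] [354.3  58.5] [ 13.5 -28.1  31.5]
pred [330.52879648  56.68877526] [354.71071124  56.50866127]
90 316 367 [-31.3 -60.5  15. ] [ 33.4 -60.9  15. ]
120 317 366 [-30.3 -96.5  15. ] [ 33.6 -96.8  15. ]
145 317 365 [ -30.5 -127.9   15. ] [  33.5 -128.2   15. ]
[120 175] [188 188 189 188 186 147  81  56  50  63  60  64  61  69  72  76  73  76
  69  71  73  72  74  76 109 137 144 146 143 143]
[   2.5 -145.    15. ]
deckend [   0.7 -161.3   44. ]
```

```bash
sed -i 's/^O=np.*/O=np.array([.6132,.0025])/' h.py; cat >> h.py <<'E'
def tilt(phi): return (rot([180,0,90+YAW])*Ro.from_euler("y",phi,degrees=True)).as_euler("xyz",degrees=True)
E
python3 -c "
from h import *
print(tilt(55))
chain((W(0,-254,400),tilt(55)),(W(0,-254,200),tilt(55)),(W(0,-254,178),tilt(55)),(W(0,-246,178),tilt(55)))"
```

```text
Traceback (most recent call last):
  File "h.py", line 23, in tilt
    def tilt(phi): return (rot([180,0,90+YAW])*Ro.from_euler("y",phi,degrees=True)).as_euler("xyz",degrees=True)
                                         ^^^
NameError: name 'YAW' is not defined
```

```bash
sed -i 's/^O=np.*/&; YAW=-8.5/' h.py
python3 -c "
from h import *
print(tilt(55))
chain((W(0,-254,400),tilt(55)),(W(0,-254,200),tilt(55)),(W(0,-254,178),tilt(55)),(W(0,-246,178),tilt(55)))"
```

```text
[180.  -55.   81.5]
[-8.03  2.78  2.13] [-0.3 55.  -0.7]
[-16.38  -0.    11.47] [0. 0. 0.]
[-1.8  -0.    1.26] [0. 0. 0.]
[0.46 0.   0.66] [0. 0. 0.]
```

Emit:
servo_tool --plan '[{"xyz":[-8,2.8,2],"twist":[0,55,-0.5],"jaw":0.8},{"xyz":[-8,2.8,2],"twist":[0,55,-0.5],"jaw":0.8},{"xyz":[-8,2.8,2],"twist":[0,55,-0.5],"jaw":0.8},{"xyz":[-8,2.8,2],"twist":[0,55,-0.5],"jaw":0.8},{"xyz":[-8,2.8,2],"twist":[0,55,-0.5],"jaw":0.8},{"xyz":[-8,2.8,2],"twist":[0,55,-0.5],"jaw":0.8},{"xyz":[-8,2.8,2],"twist":[0,55,-0.5],"jaw":0.8},{"xyz":[-8,2.8,2],"twist":[0,55,-0.5],"jaw":0.8},{"xyz":[-8,2.8,2],"twist":[0,55,-0.5],"jaw":0.8}]'

```text
time_s: 9.9
tool_pos: [0.575, -0.2516, 0.3989]
tool_rot: [-179.0, -55.0, 80.3]
force: [-0.4, -0.9, -3.7]
grip_width: 0.0577
grasp_force: 49.8
```

```bash
python3 -c "
from h import *
o=env.get_obs();print(rec(o['tool_pos']),o['tool_rot'].round(1),o['time_s'],o['qpos'].round(1))
chain((W(0,-254,250),tilt(55)),(W(0,-254,200),tilt(55)))"
```

```text
[-2.000e-01 -2.569e+02  3.989e+02] [-179.   -55.    80.3] 9.9 [ 10.   27.7  32.6  85.  -59.  106.1  36.1]
[-12.03   0.16   8.78] [-0.  -0.  -0.7]
[-4.1  -0.    2.87] [0. 0. 0.]
```

Emit:
servo_tool --plan '[{"xyz":[-3,0,2.2],"twist":[0,0,-0.7],"jaw":0.8},{"xyz":[-6,0,4.4],"twist":[0,0,-0.7],"jaw":0.8},{"xyz":[-9,0,6.6],"twist":[0,0,-0.7],"jaw":0.8},{"xyz":[-12,0.1,8.8],"twist":[0,0,-0.7],"jaw":0.8},{"xyz":[-12,0.1,8.8],"twist":[0,0,-0.7],"jaw":0.8},{"xyz":[-12,0.1,8.8],"twist":[0,0,-0.7],"jaw":0.8}]'

```text
time_s: 10.4
tool_pos: [0.5765, -0.245, 0.2512]
tool_rot: [180.0, -54.9, 81.9]
force: [0.9, -0.9, -1.8]
grip_width: 0.058
grasp_force: 49.8
```

```bash
python3 -c "
from h import *
o=env.get_obs();print(rec(o['tool_pos']),o['tool_rot'].round(1),o['time_s'],o['qpos'].round(1))
chain((W(0,-254,205),tilt(55)),(W(0,-254,180),tilt(55)))"
```

```text
[   0.3 -250.2  251.2] [180.  -54.9  81.9] 10.4 [ 10.7  36.1  30.6  91.7 -60.4  97.8  48.7]
[-4.   -0.03  2.34] [-0.3  0.1  0.2]
[-2.05 -0.    1.43] [0. 0. 0.]
```

Emit:
servo_tool --plan '[{"xyz":[-1.5,0,0.8],"twist":[0,0,0],"jaw":0.8},{"xyz":[-3,0,1.7],"twist":[0,0,0],"jaw":0.8},{"xyz":[-4,0,2.3],"twist":[0,0,0],"jaw":0.8},{"xyz":[-4.6,0,2.8],"twist":[0,0,0],"jaw":0.8},{"xyz":[-5.2,0,3.2],"twist":[0,0,0],"jaw":0.8},{"xyz":[-5.8,0,3.6],"twist":[0,0,0],"jaw":0.8},{"xyz":[-5.8,0,3.6],"twist":[0,0,0],"jaw":0.8}]'

```text
time_s: 10.98
tool_pos: [0.5765, -0.248, 0.1829]
tool_rot: [179.7, -55.0, 82.1]
force: [-0.6, 0.0, -3.1]
grip_width: 0.0579
grasp_force: 49.8
```

```bash
python3 -c "
from h import *
o=env.get_obs();print(rec(o['tool_pos']),o['tool_rot'].round(1),o['time_s'],o['force'].round(1))
chain((W(0,-250,178),tilt(55)),(W(0,-244,178),tilt(55)))
s=env.read_camera('side');im=s['img'][140:260,270:400];cv2.imwrite('pics/s1.png',cv2.resize(im[:,:,::-1],None,fx=5,fy=5,interpolation=cv2.INTER_CUBIC))"
```

```text
[   0.7 -253.1  182.9] [179.7 -55.   82.1] 10.9833 [-0.6  0.  -3.1]
[-0.22 -0.07  0.54] [-0.3 -0.   0.4]
[ 0.34 -0.    0.49] [0. 0. 0.]
```

View pics/s1.png

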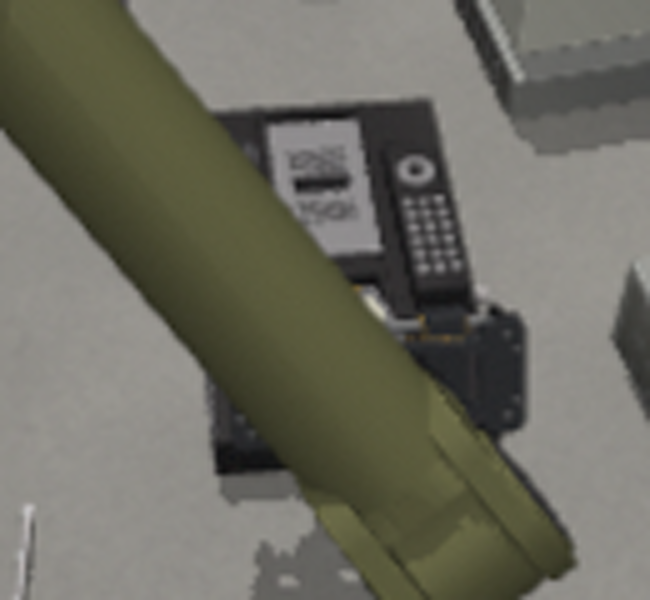

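The side view is mostly blocked by the arm, but the cover is fully back and there is no contact force. By position, the battery's contact end is inside the bay. Next I lower to the floor and push towards the contacts.

Emit:
servo_tool --plan '[{"xyz":[-0.3,0,0.2],"twist":[0,0,0],"jaw":0.8},{"xyz":[-0.4,0,0.3],"twist":[0,0,0],"jaw":0.8},{"xyz":[-0.2,0,0.6],"twist":[0,0,0],"jaw":0.8},{"xyz":[0.0,0,0.9],"twist":[0,0,0],"jaw":0.8},{"xyz":[0.1,0,1.1],"twist":[0,0,0],"jaw":0.8},{"xyz":[0.1,0,1.1],"twist":[0,0,0],"jaw":0.8}]'

```text
time_s: 11.53
tool_pos: [0.5783, -0.2385, 0.1795]
tool_rot: [179.4, -55.0, 82.4]
force: [-0.2, -3.2, -2.3]
grip_width: 0.0576
grasp_force: 49.8
```

```bash
python3 -c "
from h import *
o=env.get_obs();print(rec(o['tool_pos']),o['tool_rot'].round(1),o['time_s'],o['force'].round(1))"
```

```text
[   1.2 -243.5  179.5] [179.4 -55.   82.4] 11.5333 [-0.2 -3.2 -2.3]
```

Emit:
servo_tool --plan '[{"xyz":[-0.2,0,0.15],"twist":[0,0,0],"jaw":0.8},{"xyz":[-0.2,0,0.15],"twist":[0,0,0],"jaw":0.8},{"xyz":[-0.2,0,0.15],"twist":[0,0,0],"jaw":0.2},{"xyz":[-0.2,0,0.15],"twist":[0,0,0],"jaw":0},{"xyz":[-0.2,0,0.15],"twist":[0,0,0],"jaw":0},{"xyz":[-0.2,0,0.15],"twist":[0,0,0],"jaw":0},{"xyz":[-0.2,0,0.15],"twist":[0,0,0],"jaw":0},{"xyz":[-0.2,0,0.15],"twist":[0,0,0],"jaw":0}]'

```text
time_s: 12.2
tool_pos: [0.5783, -0.2384, 0.1765]
tool_rot: [179.5, -55.0, 82.3]
force: [0.7, 0.6, -0.1]
grip_width: 0.0847
grasp_force: 0.0
```

```bash
python3 -c "
from h import *
o=env.get_obs();print(rec(o['tool_pos']),o['tool_rot'].round(1),o['time_s'],o['force'].round(1))
c=env.read_camera('wrist');cv2.imwrite('pics/w4.png',c['img'][:,:,::-1]);np.savez('w4',**c)
for p in [(-29,-150,60),(29,-150,60),(0,-27,31),(-32,-146,44),(32,-146,44)]: print(proj(c,W(*p)).round())"
```

```text
[   1.1 -243.4  176.5] [179.5 -55.   82.3] 12.2 [ 0.7  0.6 -0.1]
[259. 356.]
[372. 358.]
[317. 205.]
[259. 355.]
[373. 356.]
```

View pics/w4.png

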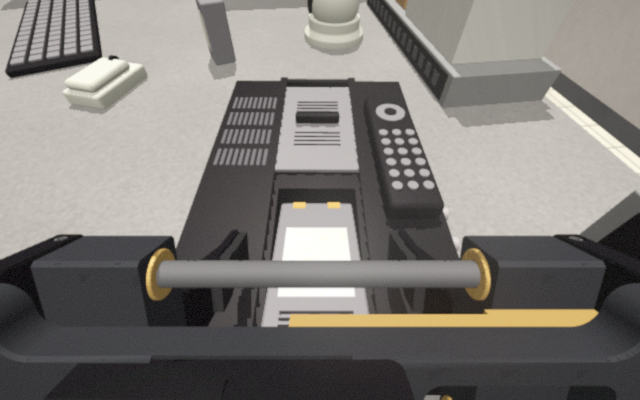

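The wrist view shows the battery toppled into the bay, with its contact end at about row 205, just at the contacts. Now I retreat upward and measure where its other end rests.

```bash
python3 -c "
from h import *
chain((W(0,-260,300),tilt(55)),(W(0,-215,390),tilt(0)))"
```

```text
[ 9.18 -0.06 -8.43] [-0.2 -0.   0.5]
[ 9.95  0.   -1.48] [ -0. -55.   0.]
```

Emit:
servo_tool --plan '[{"xyz":[2.5,0,-2.5],"twist":[0,0,0],"jaw":0},{"xyz":[5,0,-5],"twist":[0,0,0],"jaw":0},{"xyz":[7.5,0,-7.5],"twist":[0,0,0],"jaw":0},{"xyz":[9,0,-8.5],"twist":[0,0,0],"jaw":0},{"xyz":[9,0,-8.5],"twist":[0,0,0],"jaw":0}]'

```text
time_s: 12.67
tool_pos: [0.5757, -0.2576, 0.3042]
tool_rot: [178.7, -54.9, 82.9]
force: [0.8, 0.3, 0.4]
grip_width: 0.0867
grasp_force: 0.0
```

Emit:
servo_tool --plan '[{"xyz":[4,0,-1],"twist":[0,-55,0.5],"jaw":1},{"xyz":[8,0,-1.5],"twist":[0,-55,0.5],"jaw":1},{"xyz":[10,0,-1.5],"twist":[0,-55,0.5],"jaw":1},{"xyz":[10,0,-1.5],"twist":[0,-55,0.5],"jaw":1},{"xyz":[10,0,-1.5],"twist":[0,-55,0.5],"jaw":1},{"xyz":[10,0,-1.5],"twist":[0,-55,0.5],"jaw":1},{"xyz":[10,0,-1.5],"twist":[0,-55,0.5],"jaw":1},{"xyz":[10,0,-1.5],"twist":[0,-55,0.5],"jaw":1},{"xyz":[10,0,-1.5],"twist":[0,-55,0.5],"jaw":1}]'

```text
time_s: 13.42
tool_pos: [0.5818, -0.2087, 0.3885]
tool_rot: [-180.0, 0.1, 81.8]
force: [-0.0, 0.5, 0.0]
grip_width: 0.0351
grasp_force: 0.0
```

```bash
python3 -c "
from h import *
o=env.get_obs();print(rec(o['tool_pos']),o['tool_rot'].round(1),o['time_s'])
c=env.read_camera('wrist');np.savez('w5',**c);g=c['img'].mean(2).astype(int)
for p in [(0,-141,70),(0,-148,45),(0,-27,31),(0,-36,41),(0,-146,44),(0,-160,44),(-29,-141,70),(29,-141,70)]: print(p,proj(c,W(*p)).round(1))
u=int(proj(c,W(0,-100,50))[0]); print(u)
for uu in (u-20,u,u+20): print(g[20:240:2,uu].tolist())
"
```

```text
[ 2.000e-01 -2.135e+02  3.885e+02] [-1.80e+02  1.00e-01  8.18e+01] 13.4167
(0, -141, 70) [317.7 123.3]
(0, -148, 45) [317.7 129.8]
(0, -27, 31) [318.3   6.5]
(0, -36, 41) [318.3  13.1]
(0, -146, 44) [317.7 127.9]
(0, -160, 44) [317.6 141.1]
(-29, -141, 70) [288.4 123.1]
(29, -141, 70) [347.  123.5]
317
[161, 161, 163, 165, 161, 165, 163, 163, 162, 165, 189, 213, 213, 212, 214, 213, 212, 214, 214, 214, 214, 215, 214, 215, 214, 215, 214, 214, 215, 215, 215, 215, 214, 215, 213, 215, 215, 214, 215, 216, 213, 181, 174, 175, 175, 168, 167, 167, 168, 170, 167, 177, 161, 94, 64, 62, 49, 45, 39, 54, 64, 117, 121, 120, 112, 115, 121, 114, 137, 165, 161, 161, 160, 166, 164, 162, 163, 161, 163, 158, 158, 160, 165, 168, 168, 164, 165, 162, 164, 164, 162, 158, 161, 164, 162, 164, 166, 164, 167, 163, 159, 162, 164, 164, 164, 165, 165, 164, 163, 161]
[160, 161, 160, 163, 162, 163, 162, 164, 166, 164, 189, 212, 212, 214, 213, 215, 214, 213, 215, 214, 214, 215, 214, 215, 216, 215, 215, 214, 214, 214, 214, 214, 216, 216, 215, 215, 215, 215, 216, 216, 213, 170, 173, 173, 173, 151, 147, 153, 117, 149, 104, 173, 158, 88, 65, 66, 52, 48, 46, 63, 67, 118, 115, 113, 115, 115, 116, 117, 118, 156, 160, 161, 161, 161, 162, 164, 162, 161, 162, 164, 166, 165, 162, 166, 167, 160, 163, 163, 162, 165, 163, 162, 167, 166, 168, 164, 162, 161, 159, 166, 162, 163, 167, 166, 165, 164, 163, 165, 162, 163]
[159, 161, 161, 162, 162, 162, 160, 162, 162, 163, 196, 212, 212, 215, 214, 213, 214, 214, 213, 214, 214, 214, 215, 215, 215, 215, 215, 215, 216, 215, 215, 214, 216, 215, 214, 214, 215, 215, 214, 216, 213, 170, 172, 172, 171, 143, 147, 151, 151, 153, 148, 173, 156, 87, 67, 66, 51, 49, 58, 63, 65, 112, 115, 117, 115, 119, 120, 116, 146, 158, 160, 159, 158, 159, 161, 163, 164, 161, 160, 157, 160, 165, 165, 162, 160, 161, 161, 163, 165, 163, 159, 157, 162, 165, 162, 161, 165, 162, 163, 162, 165, 159, 157, 159, 155, 159, 161, 159, 160, 164]
```

The battery's free end has its upper edge at row ~125, i.e. recorder (y≈−142, z≈70), resting on the rim as predicted. I'll push it with closed fingers tilted 40°.

```bash
python3 -c "
from h import *
chain((W(0,-285,330),tilt(40)),(W(0,-272,231),tilt(40)),(W(0,-256,212),tilt(40)),(W(0,-252,183),tilt(40)))"
```

```text
[-7.09 -0.02  5.83] [-0.1 39.9  0.2]
[-5.37 -0.    8.42] [0. 0. 0.]
[0.   0.   2.48] [0. 0. 0.]
[-1.56 -0.    2.48] [0. 0. 0.]
```

Emit:
servo_tool --plan '[{"xyz":[-3,0,2],"twist":[0,40,0],"jaw":1},{"xyz":[-6,0,4],"twist":[0,40,0],"jaw":1},{"xyz":[-7.1,0,5.8],"twist":[0,40,0],"jaw":1},{"xyz":[-7.1,0,5.8],"twist":[0,40,0],"jaw":1},{"xyz":[-7.1,0,5.8],"twist":[0,40,0],"jaw":1},{"xyz":[-7.1,0,5.8],"twist":[0,40,0],"jaw":1},{"xyz":[-7.1,0,5.8],"twist":[0,40,0],"jaw":1},{"xyz":[-7.1,0,5.8],"twist":[0,40,0],"jaw":1}]'

```text
time_s: 14.13
tool_pos: [0.5699, -0.2835, 0.3303]
tool_rot: [-180.0, -40.0, 81.3]
force: [0.3, -0.7, -0.6]
grip_width: 0.0007
grasp_force: 0.0
```

Emit:
servo_tool --plan '[{"xyz":[-2,0,3],"twist":[0,0,0],"jaw":1},{"xyz":[-4,0,6],"twist":[0,0,0],"jaw":1},{"xyz":[-5.4,0,8],"twist":[0,0,0],"jaw":1},{"xyz":[-5.4,0,8.4],"twist":[0,0,0],"jaw":1},{"xyz":[-5.4,0,8.4],"twist":[0,0,0],"jaw":1}]'

```text
time_s: 14.55
tool_pos: [0.5727, -0.2679, 0.2315]
tool_rot: [-179.9, -40.1, 81.5]
force: [0.8, 0.2, 0.1]
grip_width: 0.0002
grasp_force: 0.0
```

```bash
python3 -c "
from h import *
o=env.get_obs();print(rec(o['tool_pos']),o['tool_rot'].round(1),o['time_s'],o['force'].round(1))
chain((W(0,-256,212),tilt(40)),(W(0,-252,183),tilt(40)))"
```

```text
[-1.000e-01 -2.734e+02  2.315e+02] [-179.9  -40.1   81.5] 14.55 [0.8 0.2 0.1]
[0.08 0.02 2.61] [-0.1 -0.1  0. ]
[-1.56 -0.    2.48] [0. 0. 0.]
```

Emit:
servo_tool --plan '[{"xyz":[0.1,0,1],"twist":[0,0,0],"jaw":1},{"xyz":[0.1,0,1.8],"twist":[0,0,0],"jaw":1},{"xyz":[0.1,0,2.4],"twist":[0,0,0],"jaw":1},{"xyz":[0.1,0,2.8],"twist":[0,0,0],"jaw":1},{"xyz":[0.1,0,3.1],"twist":[0,0,0],"jaw":1}]'

```text
time_s: 14.97
tool_pos: [0.576, -0.25, 0.2128]
tool_rot: [179.6, -40.1, 81.7]
force: [-4.3, -7.0, 20.9]
grip_width: 0.0004
grasp_force: 10.1
```

```bash
python3 -c "
from h import *
o=env.get_obs();print(rec(o['tool_pos']),o['tool_rot'].round(1),o['time_s'],o['force'].round(1))"
```

```text
[   0.5 -255.2  212.8] [179.6 -40.1  81.7] 14.9667 [-4.3 -7.  20.9]
```

Emit:
servo_tool --plan '[{"xyz":[0.25,0,0.2],"twist":[0,0,0],"jaw":1},{"xyz":[0.5,0,0.4],"twist":[0,0,0],"jaw":1},{"xyz":[0.7,0,0.6],"twist":[0,0,0],"jaw":1}]'

```text
time_s: 15.22
tool_pos: [0.577, -0.2413, 0.2103]
tool_rot: [179.8, -39.8, 81.5]
force: [-1.2, -4.7, 3.3]
grip_width: 0.0001
grasp_force: 2.9
```

```bash
python3 -c "
from h import *
o=env.get_obs();print(rec(o['tool_pos']),o['tool_rot'].round(1),o['time_s'],o['force'].round(1))"
```

```text
[ 2.000e-01 -2.464e+02  2.103e+02] [179.8 -39.8  81.5] 15.2167 [-1.2 -4.7  3.3]
```

Emit:
servo_tool --plan '[{"xyz":[-0.4,0,0.5],"twist":[0,0,0],"jaw":1},{"xyz":[-0.8,0,0.9],"twist":[0,0,0],"jaw":1},{"xyz":[-1.2,0,1.3],"twist":[0,0,0],"jaw":1}]'

```text
time_s: 15.47
tool_pos: [0.577, -0.2401, 0.191]
tool_rot: [179.9, -40.1, 81.6]
force: [0.2, -0.7, 0.8]
grip_width: 0.0
grasp_force: 0.5
```

```bash
python3 -c "
from h import *
o=env.get_obs();print(rec(o['tool_pos']),o['tool_rot'].round(1),o['time_s'],o['force'].round(1))"
```

```text
[ 1.000e-01 -2.453e+02  1.910e+02] [179.9 -40.1  81.6] 15.4667 [ 0.2 -0.7  0.8]
```

Emit:
servo_tool --plan '[{"xyz":[-0.3,0,0.4],"twist":[0,0,0],"jaw":1},{"xyz":[-0.5,0,0.6],"twist":[0,0,0],"jaw":1},{"xyz":[-0.6,0,0.75],"twist":[0,0,0],"jaw":1}]'

```text
time_s: 15.72
tool_pos: [0.5768, -0.241, 0.1854]
tool_rot: [179.9, -40.4, 81.6]
force: [-7.7, -4.0, 28.2]
grip_width: 0.0006
grasp_force: 14.1
```

```bash
python3 -c "
from h import *
o=env.get_obs();print(rec(o['tool_pos']),o['tool_rot'].round(1),o['time_s'],o['force'].round(1))"
```

```text
[  -0.  -246.2  185.4] [179.9 -40.4  81.6] 15.7167 [-7.7 -4.  28.2]
```

The fingertip is at z≈41 with 28 N, which matches the battery pressed flat. I back off, rise and look.

Emit:
servo_tool --plan '[{"xyz":[1.5,0,-2],"twist":[0,0,0],"jaw":1},{"xyz":[4,0,-5],"twist":[0,0,0],"jaw":1},{"xyz":[6.5,0,-8],"twist":[0,0,0],"jaw":1},{"xyz":[9,0,-11],"twist":[0,0,0],"jaw":1},{"xyz":[9,0,-11],"twist":[0,0,0],"jaw":1}]'

```text
time_s: 16.13
tool_pos: [0.578, -0.2429, 0.3318]
tool_rot: [179.1, -40.0, 82.1]
force: [0.8, -1.3, 0.2]
grip_width: 0.0003
grasp_force: 0.0
```

```bash
python3 -c "
from h import *
o=env.get_obs();print(rec(o['tool_pos']),o['tool_rot'].round(1),o['time_s'],o['force'].round(1))
chain((W(0,-200,390),tilt(0)),(W(0,100,390),tilt(0)))"
```

```text
[   1.4 -248.   331.8] [179.1 -40.   82.1] 16.1333 [ 0.8 -1.3  0.2]
[ 7.42 -0.07 -1.38] [  0.6 -40.    0.3]
[30. -0. -0.] [0. 0. 0.]
```

Emit:
servo_tool --plan '[{"xyz":[4,0,-1],"twist":[0.5,-40,0],"jaw":1},{"xyz":[7.4,0,-1.4],"twist":[0.5,-40,0],"jaw":1},{"xyz":[7.4,0,-1.4],"twist":[0.5,-40,0],"jaw":1},{"xyz":[7.4,0,-1.4],"twist":[0.5,-40,0],"jaw":1},{"xyz":[7.4,0,-1.4],"twist":[0.5,-40,0],"jaw":1},{"xyz":[7.4,0,-1.4],"twist":[0.5,-40,0],"jaw":1},{"xyz":[7.4,0,-1.4],"twist":[0.5,-40,0],"jaw":1}]'

```text
time_s: 16.72
tool_pos: [0.5843, -0.1921, 0.3813]
tool_rot: [-179.5, 0.1, 82.0]
force: [1.0, 1.4, -0.3]
grip_width: 0.0003
grasp_force: 0.0
```

```bash
python3 -c "
from h import *
o=env.get_obs();print(rec(o['tool_pos']),o['tool_rot'].round(1),o['time_s'])
c=env.read_camera('wrist');np.savez('w6',**c);g=c['img'].mean(2).astype(int)
for p in [(0,-140,41),(0,-24,41),(0,-146,44),(0,-160,44),(-29,-100,41),(29,-100,41)]: print(p,proj(c,W(*p)).round(1))
cv2.imwrite('pics/w6.png',cv2.resize(c['img'][0:180,220:420,::-1],None,fx=3.3,fy=3.3,interpolation=cv2.INTER_CUBIC))
u=int(proj(c,W(0,-100,41))[0]); print(g[90:160:2,u].tolist(), g[80,u-45:u+45:2].tolist())
chain((W(0,100,390),tilt(0)))
"
```

```text
[ 2.000e-01 -1.967e+02  3.813e+02] [-1.795e+02  1.000e-01  8.200e+01] 16.7167
(0, -140, 41) [320.4 138.6]
(0, -24, 41) [321.7  16.4]
(0, -146, 44) [320.4 144.4]
(0, -160, 44) [320.2 157.5]
(-29, -100, 41) [293.  99.]
(29, -100, 41) [348.7  99.5]
[222, 222, 223, 222, 223, 222, 223, 222, 222, 224, 223, 223, 222, 180, 169, 170, 171, 143, 147, 141, 146, 134, 150, 167, 106, 49, 50, 59, 70, 64, 62, 66, 60, 66, 110] [71, 72, 72, 71, 73, 64, 68, 53, 54, 139, 171, 172, 193, 221, 222, 221, 221, 222, 221, 222, 223, 221, 221, 221, 221, 222, 222, 222, 222, 222, 222, 222, 221, 220, 187, 172, 170, 118, 53, 73, 77, 79, 79, 79, 76]
[29.75  0.2  -0.8 ] [-0.5 -0.1  0.4]
```

View pics/w6.png

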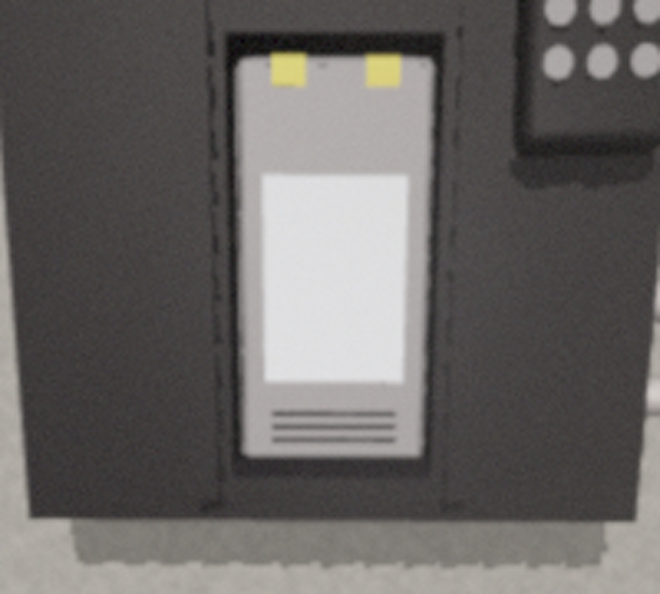

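The view shows the battery lying flat in the bay: edges at rows ~17 and ~138, which match the home positions. Now I shut the cover.

Emit:
servo_tool --plan '[{"xyz":[30,0.2,-0.8],"twist":[-0.5,0,0],"jaw":1},{"xyz":[30,0.2,-0.8],"twist":[-0.5,0,0],"jaw":1},{"xyz":[30,0.2,-0.8],"twist":[-0.5,0,0],"jaw":1},{"xyz":[30,0.2,-0.8],"twist":[-0.5,0,0],"jaw":1},{"xyz":[30,0.2,-0.8],"twist":[-0.5,0,0],"jaw":1},{"xyz":[30,0.2,-0.8],"twist":[-0.5,0,0],"jaw":1},{"xyz":[30,0.2,-0.8],"twist":[-0.5,0,0],"jaw":1},{"xyz":[30,0.2,-0.8],"twist":[-0.5,0,0],"jaw":1},{"xyz":[30,0.2,-0.8],"twist":[-0.5,0,0],"jaw":1}]'

```text
time_s: 17.52
tool_pos: [0.629, 0.1067, 0.3889]
tool_rot: [-179.9, -0.2, 82.1]
force: [0.3, 0.5, 0.1]
grip_width: 0.0005
grasp_force: 0.0
```

```bash
python3 -c "
from h import *
chain((W(0,100,234.5),tilt(0)))
"
```

```text
[-5.900e-01  1.000e-02  1.544e+01] [-0.1 -0.2  0.6]
```

Emit:
servo_tool --plan '[{"xyz":[-0.4,0,4],"twist":[0,0,0.5],"jaw":1},{"xyz":[-0.4,0,8],"twist":[0,0,0.5],"jaw":1},{"xyz":[-0.4,0,12],"twist":[0,0,0.5],"jaw":1},{"xyz":[-0.4,0,14.5],"twist":[0,0,0.5],"jaw":1},{"xyz":[-0.4,0,15.4],"twist":[0,0,0.5],"jaw":1},{"xyz":[-0.4,0,15.4],"twist":[0,0,0.5],"jaw":1}]'

```text
time_s: 18.02
tool_pos: [0.6278, 0.095, 0.2344]
tool_rot: [-179.8, 0.1, 81.0]
force: [1.0, 0.3, 0.1]
grip_width: 0.0006
grasp_force: 0.0
```

```bash
python3 -c "
from h import *
o=env.get_obs();print(rec(o['tool_pos']),o['tool_rot'].round(1),o['time_s'],o['force'].round(1))
"
```

```text
[  0.8  93.6 234.4] [-1.798e+02  1.000e-01  8.100e+01] 18.0167 [1.  0.3 0.1]
```

Emit:
servo_tool --plan '[{"xyz":[-1,0,0],"twist":[0,0,0],"jaw":1},{"xyz":[-2.5,0,0],"twist":[0,0,0],"jaw":1},{"xyz":[-4,0,0],"twist":[0,0,0],"jaw":1},{"xyz":[-5.5,0,0],"twist":[0,0,0],"jaw":1},{"xyz":[-7,0,0],"twist":[0,0,0],"jaw":1},{"xyz":[-8.5,0,0],"twist":[0,0,0],"jaw":1},{"xyz":[-9.5,0,0],"twist":[0,0,0],"jaw":1}]'

```text
time_s: 18.6
tool_pos: [0.6142, 0.0006, 0.2375]
tool_rot: [179.8, -0.0, 81.0]
force: [2.6, 3.7, 0.8]
grip_width: 0.0003
grasp_force: 1.5
```

```bash
python3 -c "
from h import *
o=env.get_obs();print(rec(o['tool_pos']),o['tool_rot'].round(1),o['time_s'],o['force'].round(1))
"
```

```text
[  1.3  -1.8 237.5] [179.8  -0.   81. ] 18.6 [2.6 3.7 0.8]
```

Emit:
servo_tool --plan '[{"xyz":[-1.2,-0.1,0.2],"twist":[0,0,0],"jaw":1},{"xyz":[-2.6,-0.1,0.2],"twist":[0,0,0],"jaw":1},{"xyz":[-4,-0.1,0.2],"twist":[0,0,0],"jaw":1},{"xyz":[-5,-0.1,0.2],"twist":[0,0,0],"jaw":1},{"xyz":[-5.7,-0.1,0.2],"twist":[0,0,0],"jaw":1}]'

```text
time_s: 19.02
tool_pos: [0.6041, -0.0546, 0.2345]
tool_rot: [179.9, 0.0, 81.1]
force: [2.2, 2.1, 2.1]
grip_width: 0.0001
grasp_force: 1.4
```

Emit:
servo_tool --plan '[{"xyz":[-0.4,0,0],"twist":[0,0,0],"jaw":1},{"xyz":[-0.8,0,0],"twist":[0,0,0],"jaw":1},{"xyz":[-1.1,0,0],"twist":[0,0,0],"jaw":1}]'

```text
time_s: 19.27
tool_pos: [0.6029, -0.0614, 0.2343]
tool_rot: [180.0, -0.2, 81.2]
force: [2.3, 9.6, 2.8]
grip_width: 0.0006
grasp_force: 5.2
```

```bash
python3 -c "
from h import *
o=env.get_obs();print(rec(o['tool_pos']),o['tool_rot'].round(1),o['time_s'],o['force'].round(1))
"
```

```text
[ -0.7 -64.7 234.3] [180.   -0.2  81.2] 19.2667 [2.3 9.6 2.8]
```

Emit:
servo_tool --plan '[{"xyz":[-0.3,0,0],"twist":[0,0,0],"jaw":1},{"xyz":[-0.5,0,0],"twist":[0,0,0],"jaw":1},{"xyz":[-0.5,0,0],"twist":[0,0,0],"jaw":1}]'

```text
time_s: 19.52
tool_pos: [0.6028, -0.0624, 0.2344]
tool_rot: [180.0, -0.5, 81.4]
force: [2.1, 12.1, 1.6]
grip_width: 0.0007
grasp_force: 6.5
```

Emit:
servo_tool --plan '[{"xyz":[1.5,0,0],"twist":[0,0,0],"jaw":1},{"xyz":[2.5,0,-1],"twist":[0,0,0],"jaw":1},{"xyz":[2.5,0,-5],"twist":[0,0,0],"jaw":1},{"xyz":[0,0,-9],"twist":[0,0,0],"jaw":1},{"xyz":[-4,0,-12],"twist":[0,0,0],"jaw":1},{"xyz":[-8,0,-13],"twist":[0,0,0],"jaw":1},{"xyz":[-9,0,-13],"twist":[0,0,0],"jaw":1},{"xyz":[-9,0,-13],"twist":[0,0,0],"jaw":1}]'

```text
time_s: 20.18
tool_pos: [0.5856, -0.1653, 0.3673]
tool_rot: [179.8, 0.3, 80.6]
force: [-0.6, -0.3, 0.1]
grip_width: 0.0007
grasp_force: 0.0
```

```bash
python3 - <<'E'
from h import *
c=env.read_camera("wrist"); g=cv2.cvtColor(c["img"],cv2.COLOR_RGB2GRAY)
u=int(proj(c,W(25,-77,49))[0])
def edges(pts):
    P=[proj(c,W(25,y,49)) for y in pts]
    v=np.array([g[int(round(p[1])),int(round(p[0]))] for p in P]); return v
ys=np.arange(-156,-136,1.); print(dict(zip(ys.astype(int),edges(ys).tolist())))
ys=np.arange(-16,4,1.); print(dict(zip(ys.astype(int),edges(ys).tolist())))
o=env.get_obs(); print(rec(o['tool_pos']),o['force'].round(1),o['time_s'])
E
```

```text
{np.int64(-156): 72, np.int64(-155): 70, np.int64(-154): 73, np.int64(-153): 70, np.int64(-152): 69, np.int64(-151): 70, np.int64(-150): 73, np.int64(-149): 73, np.int64(-148): 70, np.int64(-147): 73, np.int64(-146): 83, np.int64(-145): 144, np.int64(-144): 180, np.int64(-143): 181, np.int64(-142): 182, np.int64(-141): 184, np.int64(-140): 183, np.int64(-139): 184, np.int64(-138): 184, np.int64(-137): 183}
{np.int64(-16): 188, np.int64(-15): 187, np.int64(-14): 188, np.int64(-13): 189, np.int64(-12): 189, np.int64(-11): 187, np.int64(-10): 175, np.int64(-9): 179, np.int64(-8): 108, np.int64(-7): 88, np.int64(-6): 88, np.int64(-5): 86, np.int64(-4): 89, np.int64(-3): 86, np.int64(-2): 86, np.int64(-1): 89, np.int64(0): 84, np.int64(1): 87, np.int64(2): 85, np.int64(3): 84}
[  -2.3 -166.4  365.9] [ 0.1  0.9 -0.3] 20.2333
```

The cover edges measure y ≈ −145.5 and −8, so it is fully shut.

```bash
python3 -c "
from cell import env
print(env.sign_off())"
```

```text
the job is handed in; nothing more can be done
None
```

The battery lies flat in the bay against the contacts, and the cover was slid fully back first and is now fully shut. The other things on the desk were not touched as far as I could tell, and I handed the job in at about 20 s.

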